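# Load a module in its carrier and push the carrier into the test dock

## Robot

A 6-joint arm with a two-finger parallel gripper is mounted at the origin on the work surface. World frame = base frame: x ahead of the robot, y to its left, z up, the work surface at z = 0. Lengths are in m, angles in rad, forces in N, time in s.
With the tool pointing down it reaches from about 0.35 to 0.975 m from the base axis. Payload 4.9 kg.
Tool frame: the origin (TCP) lies at the very end of the fingers, on their centre line; the grasp point (between the pads) lies 19 mm behind it; x points along the fingers, y is the direction in which the jaws open and shut, and the axes are right-handed (so a half turn about x gives the same grasp; the last joint's range is limited). The gripper opens to 85 mm and grips with 20 to 120 N. Pads are 22 mm wide; open, the fingers measure 114 mm over their backs; the gripper's body (76 mm by 85 mm) begins 54 mm behind the grasp point. The pads swing forward as they close: fully open they stand 13 mm farther back than shut.
Start: joints at [-1.318, 0.053, 1.613, -0, 1.476, -0.119], TCP at [0.227, -0.582, 0.204] pointing down, gripper open.
Joint ranges: [-3.01, 3.01], [-1.01, 2.22], [0.06, 2.58], [-1.02, 4.17], [0.09, 2.62], [-3.14, 3.14]. Speed limits (rad/s): [2.57, 2.57, 3.14, 3.14, 3.14, 3.14].

## Interface

Orientations are given as a rotation vector (axis times angle).
In Python, from station import ctrl, get_image, calibration, finish_job, search_frame, cut_out, mark_of gives the robot as it stands. The module is installed in compiled form; this text tells all that it offers.
- The arm moves only by the tool arm_command, never from a script. Its argument "plan" is a list that holds one entry, the list of rows, each a list of 7 numbers: the shift along the tool's x, y, z in m, then the turn, a rotation vector about the tool's x, y, z in degrees, then the finger opening in m, from 0 to 0.0854. A call has 1 to 20 rows; each row shifts and turns the pose as measured when the row begins, along the tool's axes as they then stand; what a row does not reach is not made up. A row lasts 1/12 s, in which the tool goes at most 41.7 mm and 7.16 degrees, less where a joint would pass 70% of its speed; a pose out of reach is approached as far as the arm can. A call with a gripper value outside its range is refused whole. The fingers move at their own pace and stop on an object; "squeeze" is the grip in N (left out, the last holds). Time passes only in rows, so rows that do not move let the fingers close. It gives the time, the measured TCP pose, the force and the opening at its end, in the units of the state.
- ctrl.get_obs(): the state, without advancing time (a new reading comes with each control period).
- get_image(name): name is "scene" or "top" or "wrist"; returns the picture (420x560x3 uint8, red, green, blue); there is no depth.
- calibration(name): a dict with "fx", "fy", "cx", "cy" (pixels), "cam_to_world" (4x4, takes a point from camera to world coordinates); the wrist camera has in their place "hand_eye" (4x4, takes a point from camera to tool coordinates, whose origin is the TCP and whose axes are the tool frame's). Camera axes: x right, y down, z forward; pixel columns grow to the right and rows downward; lengths in m; the calibration is good to about 2 mm. A picture is of the moment at which its call begins: read the wrist's pose just before it. calibration takes no time and is no camera call.
- finish_job(): hands the job in, once; it reports no verdict.
Trained networks look in the newest picture that a camera, given by its name, has taken for a name from the list of things; names that differ only in an ending like _2 or _b are one class to them, and where a whole thing is asked for, a point or a joint stands for the part that bears it (a point fixed in the world has none). Each returns a list of dicts, best first, with "conf" (0 to 1); they miss things now and then, are a little off and sometimes report something else, mostly with a low value. They report only what shows in the picture. A call takes as long as a camera call. They do not tell look-alikes from the thing itself.
- search_frame(camera, thing): "at" ([x, y, z] in m, in the coordinates of the camera as it stood for that picture, good to about 4 mm: the middle of the surface that is visible of it).
- cut_out(camera, thing): "mask" (420x560 bool, what is visible of it).
- mark_of(camera, thing): "at" ([x, y, z] in m, in the coordinates of the camera as it stood for that picture, good to about 4 mm: a listed point, or the origin of a listed thing).
The state is a dict: "t": time; "q": joint angles; "dq": joint speeds; "effort": joint torques, N m; "tool_pos": TCP position; "tool_rot": TCP orientation; "contact_force": force on the tool from outside, world axes, zero at the start; "wrist_torque": the same for the moment, N m; "opening": finger opening in m.
Only numpy, scipy, OpenCV 4.12 (cv2) and the standard library are available. Lean on these libraries where they do the work, as an engineer would, in place of code of your own. Each camera call takes 0.05 s, during which the arm holds its last target. There are 200 camera calls.

## Task

Lay the longer of the two green modules down into the aluminium carrier, with its plug nose in the slot at the carrier's leading end, and let go of it. Then, with the carrier kept down on the bench and without touching the module, push the loaded carrier straight into the grey test dock until its wide rear panel stops flush against the ends of the dock's rails. Leave the shorter module, the multimeter, the spray can and the rail offcut where they are.

Things in the scene. Friction and masses are not known exactly. Their poses are not given: they have to be found in the camera images.
- dock: grey test dock fixed to the bench, open on top; origin on the bench in the middle of its mouth, x points INTO it (pushing direction), z up. Two guide rails 40 mm high with flat end faces at x=0, 60 to 76 mm either side of the axis. Channel 120 mm wide at x=0, tapering to 85 mm at x=40, then 85; no raised floor. Back plate at x=150 mm, 55 mm high, not reached. Ends at x=164 mm.
- carrier_mid (a point): loose aluminium carrier before the dock; point 12 mm above its underside, under the pocket's middle; x to its leading end, z up. Pocket 117 (x) x 55 mm, floor 5 mm above the underside; side walls 24 mm high, 80 mm wide overall, tops flared as lead-in. Front wall x 58.5 to 67.5 mm, 24 mm high, with a 36 mm slot for the nose. Home: this point at x=58.5 mm, y=0 of the dock. 0.3 to 0.65 kg.
- carrier_panel (a point): centre of the flat outer face of the carrier's upright rear panel, where it is pushed; 72.5 mm behind the pocket's middle, 22 mm above the underside. The panel is 140 mm wide (y), 45 mm high, 14 mm thick; its front face (x=-58.5 mm from the pocket's middle) stops on the ends of the dock's rails. Axes as the carrier's.
- long_mid (a point): centre, 30 mm above the underside, of the longer green module, upright on the bench at any yaw; x towards its black plug nose, z up. Body 110 (x) x 50 mm, 40 mm high, its middle 68 mm 60 mm high with flat sides for gripping. 0.2 to 0.45 kg. Seated, this point is 23 mm above the carrier's listed pocket point, x axes the same way.
- long_nose (a point): middle of the end of the long module's plug nose, 75 mm from the module's centre along its x, 18 mm above its underside. The nose is 30 mm wide, 18 mm high and sticks out 20 mm from the body's end
- short_mid (a point): bystander: centre, 30 mm above the underside, of the shorter green module, upright on the bench at any yaw: body 60 (x) x 50 mm, 40 mm high, middle 60 mm high, with the same kind of plug nose sticking out 20 mm at its +x end
- meter: bystander: black handheld multimeter lying on the bench, 80 (x) x 150 (y) x 34 mm, origin in the centre of its underside
- can: bystander: white spray can standing upright, 60 mm diameter, 170 mm high, origin in the centre of its underside
- din: bystander: steel mounting-rail offcut lying on the bench, 160 (x) x 45 (y) x 9 mm, origin in the centre of its underside
Not all that is in view belongs to the job. What is shaped like the part that bears carrier_mid but pink is not meant.

How it is judged:
On the way:
1. the long module lies right down in the carrier's pocket, plug nose through the front slot, let go, while the carrier is still outside the dock (x of long_mid in the frame of carrier_mid between -0.006 and 0.006 m and y of long_mid in the frame of carrier_mid between -0.005 and 0.005 m and z of long_mid in the frame of carrier_mid between 0.019 and 0.027 m and x of long_nose in the frame of carrier_mid above 0.06 m and angle between long_mid's own z axis and vertical below 0.06 rad and contact force between long and the fingers below 0.1 N and x of carrier_mid in the frame of dock below -0.066 m), for 0.2 s.
At the end, for the whole second after the job is handed in: Long module down in the pocket, nose forward (6 mm lengthwise, 5 mm sideways, tilt under 0.06 rad), released; carrier flat on the bench and home in the dock: panel within 5 mm of the rail ends, within 5 mm of the axis, 0.05 rad of its direction; both at rest (x of long_mid in the frame of carrier_mid between -0.006 and 0.006 m and y of long_mid in the frame of carrier_mid between -0.005 and 0.005 m and z of long_mid in the frame of carrier_mid between 0.019 and 0.027 m and x of long_nose in the frame of carrier_mid above 0.06 m and angle between long_mid's own z axis and vertical below 0.06 rad and contact force between long and the fingers below 0.1 N and x of carrier_mid in the frame of dock between 0.0535 and 0.0635 m and y of carrier_mid in the frame of dock between -0.005 and 0.005 m and angle between the x axis of carrier_mid and the x axis of dock, either way round below 0.05 rad and height (world z) of carrier_mid below 0.016 m and linear speed of each of carrier, long below 0.01 m/s); the robot touches nothing.
It fails at once if the short module is disturbed (moved more than 20 mm) (distance of short_mid from where it was at the start of the episode above 0.02 m).
It fails at once if the multimeter, the spray can or the rail offcut is disturbed (moved more than 20 mm) (distance of any of meter, can, din from where it was at the start of the episode above 0.02 m).
It fails at once if the carrier is lifted off the bench (by more than 15 mm) (height (world z) of carrier_mid above 0.027 m).
It fails at once if the robot touches the module once the carrier has begun to enter the dock (x of carrier_mid in the frame of dock above -0.055 m and (contact force between long and the arm above 0.5 N or contact force between long and the fingers above 0.5 N)).
It also fails if it takes over 64 s, if anything falls off the work surface, if the arm or the gripper's body presses on something with over 40 N, if the wrist force passes 120 N, or if a joint passes its speed limit or range.

## Working session

There is one attempt and no reset: what is moved stays moved. The work goes in short steps, Python scripts to look and compute and a tool call to move; the robot and the scene stay as the last step left them, time stands still between calls to the robot, and variables do not carry over. Pictures are saved under pics/ and viewed, about 8 in all and at most 12, crops included, and the job is handed in when it is done.

Besides the shell and the picture viewer there is one more tool, called after "Emit:" as a command line: name --argument value ..., lists and objects as JSON in quotes. arm_command: Moves the arm, as the interface text tells. Its arguments: {"type":"object","properties":{"plan":{"type":"array","items":{"type":"array","items":{"type":"array","items":{"type":"number"}}}},"squeeze":{"type":"number"}},"required":["plan"]}

```bash
mkdir -p pics; cat > h.py <<'E'
import numpy as np, cv2
from scipy.spatial.transform import Rotation as R
from station import *
np.set_printoptions(precision=4,suppress=True)
def T(o=None):
    o=o or ctrl.get_obs(); M=np.eye(4); M[:3,:3]=R.from_rotvec(o["tool_rot"]).as_matrix(); M[:3,3]=o["tool_pos"]; return M
def cam(n):
    c=calibration(n); return (c["cam_to_world"] if n!="wrist" else T()@np.array(c["hand_eye"])),c
def shot(n,f=None):
    M,c=cam(n); im=get_image(n)
    if f: cv2.imwrite("pics/"+f,im[:,:,::-1])
    return im,np.array(M),c
def pts(n,things,M,fn=mark_of):
    for t in things:
        for d in fn(n,t)[:3]: print(n,t,round(d["conf"],2),(M@np.r_[d["at"],1])[:3])
E
python3 - <<'E'
from h import *
print(ctrl.get_obs())
for n in ("top","scene"):
    im,M,c=shot(n,n+"0.png"); print(n,M[:3,3],c["fx"])
    pts(n,["dock","carrier_mid","carrier_panel","long_mid","long_nose","short_mid","meter","can","din"],M)
a=cv2.imread("pics/top0.png")
E
```

```text
{'t': 0.0, 'q': array([-1.318 ,  0.0534,  1.6143, -0.    ,  1.476 , -0.119 ]), 'dq': array([-0.0005,  0.0005,  0.0003,  0.0004, -0.0004,  0.0001]), 'effort': array([  0.0002, -39.3686, -37.0176,  -0.0001,   0.0072,   0.    ]), 'tool_pos': array([ 0.2269, -0.5816,  0.2028]), 'tool_rot': array([ 2.019 ,  0.3818, -2.0193]), 'contact_force': array([-0.4102, -0.1417, -0.501 ]), 'wrist_torque': array([-0.0306,  0.0116, -0.0293]), 'opening': 0.08534216805520685}
top [0.423  0.0528 0.8269] 383.62714576910065
top dock 0.75 [ 0.5519 -0.2014 -0.0064]
top carrier_mid 0.8 [0.5104 0.0001 0.0122]
top carrier_mid 0.75 [ 0.3104 -0.1323  0.0118]
top carrier_mid 0.33 [0.5665 0.3332 0.0265]
top carrier_panel 0.78 [ 0.3254 -0.0558  0.021 ]
top carrier_panel 0.72 [0.5069 0.0673 0.0222]
top long_mid 0.8 [0.5666 0.3315 0.0266]
top long_nose 0.55 [0.6373 0.3048 0.0193]
top short_mid 0.6 [0.4288 0.3339 0.0299]
top meter 0.87 [ 0.7943  0.01   -0.0008]
top can 0.76 [ 0.6954  0.4124 -0.0039]
top din 0.64 [ 0.4334 -0.3121 -0.0035]
scene [1.2797 0.5709 0.7717] 500.3670241663862
scene dock 0.85 [ 0.5554 -0.2037  0.004 ]
scene carrier_mid 0.69 [ 0.5148 -0.0016  0.0136]
scene carrier_mid 0.63 [ 0.3129 -0.1288  0.0157]
scene carrier_panel 0.82 [0.4996 0.0699 0.0231]
scene carrier_panel 0.64 [ 0.3258 -0.0645  0.0282]
scene long_mid 0.86 [0.5704 0.3362 0.0316]
scene long_nose 0.62 [0.6358 0.3023 0.0206]
scene short_mid 0.61 [0.4295 0.3306 0.033 ]
scene meter 0.75 [ 0.7916  0.011  -0.0009]
scene can 0.73 [0.6957 0.4133 0.0005]
scene can 0.26 [0.5703 0.3365 0.0318]
scene din 0.67 [ 0.4361 -0.3143  0.0024]
```

View pics/top0.png

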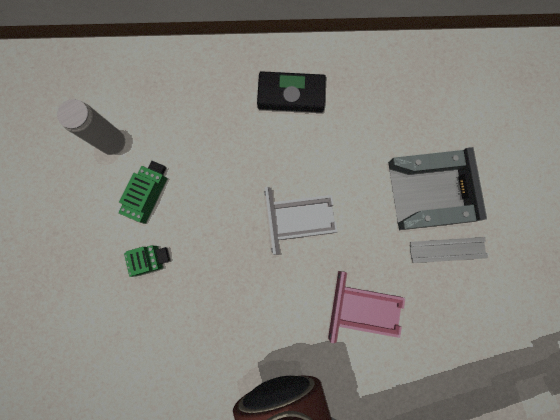

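View pics/scene0.png

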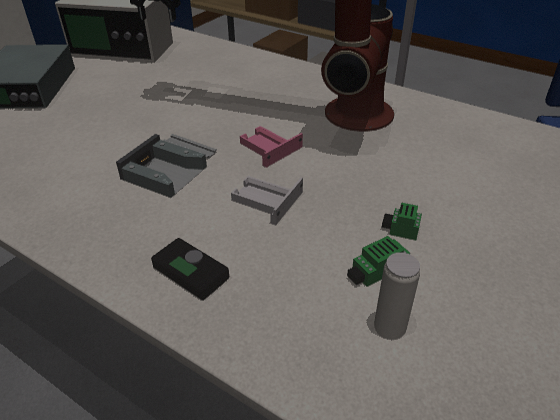

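The top view shows the long module at about px (142,193) with its nose up and to the right. The aluminium carrier is at (303,218) leading right, the dock is at (435,190), and the pink decoy is at (368,310). The scene view agrees with this. Next I'll set up the move maths and look with the wrist camera on the way.

```bash
cat >> h.py <<'E'
def yawpose(p,jaw):
    """tool down at p, tool y (jaw axis) at world angle jaw (deg)"""
    j=np.radians(jaw); x=np.array([0,0,-1.]); y=np.array([np.cos(j),np.sin(j),0]); M=np.eye(4)
    M[:3,:3]=np.c_[x,y,np.cross(x,y)]; M[:3,3]=p; return M
def delta(p,jaw):
    A=T(); G=yawpose(p,jaw); D=np.linalg.inv(A)@G
    rv=np.degrees(R.from_matrix(D[:3,:3]).as_rotvec())
    n=max(np.linalg.norm(D[:3,3])/.0417,np.linalg.norm(rv)/7.16)
    print("now",A[:3,3],"jaw",np.degrees(np.arctan2(A[1,1],A[0,1])),"shift_tool mm",D[:3,3]*1e3,"turn",rv,"rows>=",round(n,1)); return D
E
python3 - <<'E'
from h import *
A=T(); print(A); H=np.array(calibration("wrist")["hand_eye"]); print(H, calibration("wrist")["fx"]); 
# carrier/dock frame estimates
c=np.array([.512,-.0005]);p=np.array([.5035,.0685]);print("carrier yaw",np.degrees(np.arctan2(*(c-p)[::-1])))
l=np.array([.5685,.334]);n=np.array([.6365,.3035]);print("long yaw",np.degrees(np.arctan2(*(n-l)[::-1])))
delta([.52,-.08,.36],-80+90)
E
```

```text
[[-0.      0.3633 -0.9317  0.227 ]
 [ 0.0001 -0.9317 -0.3633 -0.5823]
 [-1.     -0.0001 -0.      0.204 ]
 [ 0.      0.      0.      1.    ]]
[[-0.0002 -0.2799  0.96   -0.1711]
 [ 1.      0.0013  0.0006  0.0007]
 [-0.0014  0.96    0.2799 -0.0713]
 [ 0.      0.      0.      1.    ]] 371.97929528290183
carrier yaw -82.97720616442675
long yaw -24.157637332737913
now [ 0.227  -0.5823  0.204 ] jaw -68.6985478889475 shift_tool mm [-155.9833 -361.5332 -455.4073] turn [-78.6985  -0.0033   0.0039] rows>= 14.4
```

```bash
python3 - <<'E'
from h import *
delta([.52,-.0,.36],7)
E
```

```text
now [ 0.227  -0.5823  0.204 ] jaw -68.6985478889475 shift_tool mm [-155.977  -436.0678 -484.4693] turn [-75.6985  -0.0032   0.004 ] rows>= 16.1
```

Emit:
arm_command --plan '[[[-0.01,-0.026,-0.029,0,0,0,0.085],[-0.01,-0.026,-0.029,0,0,0,0.085],[-0.01,-0.026,-0.029,0,0,0,0.085],[-0.01,-0.026,-0.029,0,0,0,0.085],[-0.01,-0.026,-0.029,0,0,0,0.085],[-0.01,-0.026,-0.029,0,0,0,0.085],[-0.01,-0.026,-0.029,0,0,0,0.085],[-0.01,-0.026,-0.029,0,0,0,0.085],[-0.01,-0.026,-0.029,0,0,0,0.085],[-0.01,-0.026,-0.029,0,0,0,0.085],[-0.01,-0.026,-0.029,0,0,0,0.085],[-0.01,-0.026,-0.029,0,0,0,0.085],[-0.01,-0.026,-0.029,0,0,0,0.085],[-0.01,-0.026,-0.029,0,0,0,0.085],[-0.01,-0.026,-0.029,0,0,0,0.085],[-0.01,-0.026,-0.029,0,0,0,0.085]]]'

```text
t: 2.33
tool_pos: [0.5145, -0.0116, 0.3692]
tool_rot: [2.034, 0.367, -2.022]
contact_force: [1.4, -1.4, 0.1]
opening: 0.0851
```

Emit:
arm_command --plan '[[[0,0,0,-6.9,0,0,0.085],[0,0,0,-6.9,0,0,0.085],[0,0,0,-6.9,0,0,0.085],[0,0,0,-6.9,0,0,0.085],[0,0,0,-6.9,0,0,0.085],[0,0,0,-6.9,0,0,0.085],[0,0,0,-6.9,0,0,0.085],[0,0,0,-6.9,0,0,0.085],[0,0,0,-6.9,0,0,0.085],[0,0,0,-6.9,0,0,0.085],[0,0,0,-6.9,0,0,0.085],[0,0,0,0,0,0,0.085]]]'

```text
t: 3.33
tool_pos: [0.5179, -0.0011, 0.3738]
tool_rot: [1.095, 1.275, -1.076]
contact_force: [0.7, -0.0, 0.1]
opening: 0.0849
```

```bash
python3 - <<'E'
from h import *
delta([.52,0,.36],7)
im,M,c=shot("wrist","w1.png")
pts("wrist",["dock","carrier_mid","carrier_panel","long_mid","long_nose","short_mid"],M)
E
```

```text
now [ 0.5179 -0.0011  0.3738] jaw 9.436429828757284 shift_tool mm [13.8772  2.0709 -0.7156] turn [ 2.437  -0.1011 -0.7608] rows>= 0.4
wrist dock 0.8 [ 0.5579 -0.2033  0.0042]
wrist carrier_mid 0.92 [ 0.5143 -0.0076  0.0145]
wrist carrier_mid 0.73 [ 0.3153 -0.1323  0.015 ]
wrist carrier_panel 0.82 [ 0.3301 -0.058   0.026 ]
wrist carrier_panel 0.78 [0.5031 0.0669 0.0224]
wrist long_mid 0.3 [ 0.5111 -0.0088  0.0142]
```

View pics/w1.png

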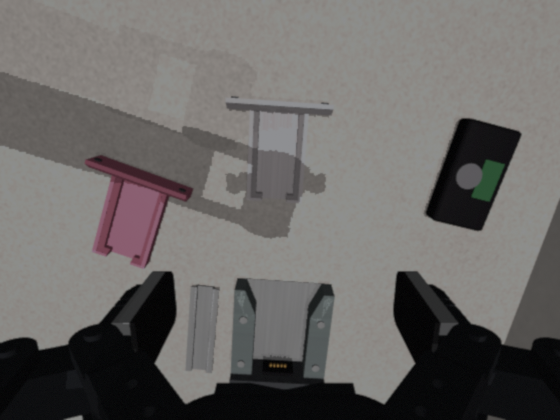

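The wrist view shows the carrier at px (278,150) and the dock at (282,330), nearly in line. I'll enlarge that strip to pick edges.

```bash
python3 - <<'E'
from h import *
a=cv2.imread("pics/w1.png")[85:395,220:345]
b=cv2.resize(cv2.rotate(a,cv2.ROTATE_90_COUNTERCLOCKWISE),None,fx=2.5,fy=2.5,interpolation=cv2.INTER_CUBIC)
b=cv2.convertScaleAbs(b,alpha=1.7)
for i in range(0,775,50): cv2.putText(b,str(85+i*2//5),(i,8),0,.3,(0,255,255),1); b[:,i]=b[:,i]//2
cv2.imwrite("pics/c1.png",b)
E
```

```text
(no output)
```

View pics/c1.png

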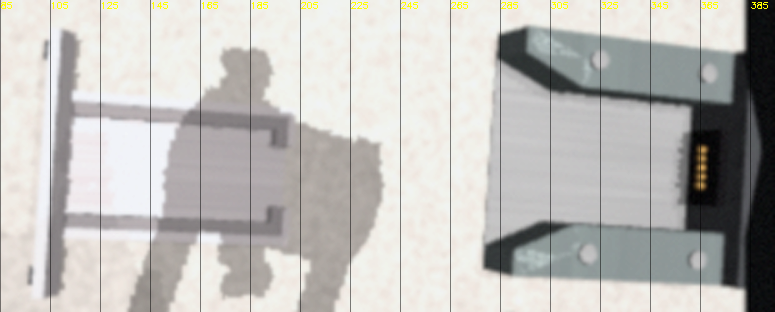

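```bash
cat >> h.py <<'E'
def proj(uv,z,M,c):
    d=np.array([(uv[0]-c["cx"])/c["fx"],(uv[1]-c["cy"])/c["fy"],1]); d=M[:3,:3]@d; o=M[:3,3]; return o+d*(z-o[2])/d[2]
E
python3 - <<'E'
from h import *
M,c=cam("wrist")
f=lambda u,v,z: proj((344.3-v/2.5,85+u/2.5),z,M,c)
ang=lambda a,b: round(np.degrees(np.arctan2(*(b-a)[:2][::-1])),2)
s=[f(600,60,.04),f(709,72,.04),f(588,254,.04),f(698,260,.04)]
print("screws",s,"ang",ang(s[0],s[1]),ang(s[2],s[3]),"cross",ang(s[0],s[2]),ang(s[1],s[3]), "axis",ang((s[0]+s[2])/2,(s[1]+s[3])/2))
o=[f(530,27,.04),f(735,52,.04),f(513,275,.04),f(725,285,.04)]
print("outer",o,ang(o[0],o[1]),ang(o[2],o[3]),np.linalg.norm(o[0]-o[2]),"mid",(o[0]+o[2])/2,(o[1]+o[3])/2)
i=[f(580,90,.04),f(733,103,.04),f(550,222,.04),f(720,232,.04)]
print("inner",ang(i[0],i[1]),ang(i[2],i[3]))
p=[f(60,30,.045),f(36,296,.045)]
print("panel top",p,ang(*p),np.linalg.norm(p[0]-p[1]),"mid",sum(p)/2)
w=[f(75,104,.024),f(290,118,.024),f(68,232,.024),f(285,238,.024)]
print("walls",w,ang(w[0],w[1]),ang(w[2],w[3]),np.linalg.norm(w[0]-w[2]),"mid",(w[0]+w[2])/2,(w[1]+w[3])/2)
E
```

```text
screws [array([ 0.6207, -0.2517,  0.04  ]), array([ 0.6283, -0.3321,  0.04  ]), array([ 0.5005, -0.2617,  0.04  ]), array([ 0.5072, -0.3421,  0.04  ])] ang -84.65 -85.2 cross -175.23 -175.29 axis -84.92
outer [array([ 0.6314, -0.2007,  0.04  ]), array([ 0.6449, -0.35  ,  0.04  ]), array([ 0.4812, -0.2126,  0.04  ]), array([ 0.4939, -0.3651,  0.04  ])] -84.82 -85.24 0.15065025940378016 mid [ 0.5563 -0.2066  0.04  ] [ 0.5694 -0.3576  0.04  ]
inner -83.93 -84.9
panel top [array([0.5744, 0.0698, 0.045 ]), array([0.4367, 0.0593, 0.045 ])] -175.64 0.13805674542153565 mid [0.5055 0.0645 0.045 ]
walls [array([0.5391, 0.0556, 0.024 ]), array([ 0.5523, -0.0647,  0.024 ]), array([0.47 , 0.048, 0.024]), array([ 0.4833, -0.0728,  0.024 ])] -83.74 -83.72 0.06952562390873228 mid [0.5045 0.0518 0.024 ] [ 0.5178 -0.0688  0.024 ]
```

Emit:
arm_command --plan '[[[0.018,0,0,-7,0,0,0.085],[0.018,0,0,-7,0,0,0.085],[0.018,0,0,-7,0,0,0.085],[0.018,0,0,-7,0,0,0.085],[0.018,0,0,-7,0,0,0.085],[0.018,0,0,-7,0,0,0.085],[0.018,0,0,-7,0,0,0.085],[0.018,0,0,-7,0,0,0.085],[0.018,0,0,-7,0,0,0.085],[0.018,0,0,-7,0,0,0.085],[0.018,0,0,-7,0,0,0.085],[0.018,0,0,-7,0,0,0.085],[0,0,0,0,0,0,0.085]]]'

```text
t: 4.77
tool_pos: [0.5229, -0.0006, 0.1513]
tool_rot: [-0.071, 1.55, 0.074]
contact_force: [-0.4, 0.1, 0.0]
opening: 0.0854
```

```bash
python3 - <<'E'
from h import *
delta([.505,.0635,.1],95)
im,M,c=shot("wrist")
pts("wrist",["carrier_mid","carrier_panel"],M)
E
```

```text
now [ 0.5229 -0.0006  0.1513] jaw 95.31550764092033 shift_tool mm [ 51.1245  65.4753 -12.8466] turn [ 0.315   1.1251 -0.0497] rows>= 2.0
wrist carrier_mid 0.6 [ 0.5109 -0.0077  0.0164]
wrist carrier_panel 0.89 [0.5044 0.0656 0.0233]
```

Emit:
arm_command --plan '[[[0.01,0.021,-0.0043,0,0.4,0,0.085],[0.01,0.021,-0.0043,0,0.4,0,0.085],[0.01,0.021,-0.0043,0,0.3,0,0.085],[0,0,0,0,0,0,0.085]]]'

```text
t: 5.25
tool_pos: [0.5141, 0.061, 0.135]
tool_rot: [-0.06, 1.547, 0.056]
contact_force: [-0.1, 0.3, -0.9]
opening: 0.085
```

```bash
python3 - <<'E'
from h import *
delta([.505,.061,.018],95)
E
```

```text
now [0.5141 0.061  0.135 ] jaw 94.22072673197991 shift_tool mm [116.7643   1.097  -11.7827] turn [-0.777   1.3397  0.2004] rows>= 2.8
```

Emit:
arm_command --plan '[[[0.02,0,-0.003,-0.2,0.8,0,0.085],[0.02,0,-0.003,-0.2,0.8,0,0.085],[0.02,0,-0.003,-0.2,0.5,0,0.085],[0.02,0,-0.002,-0.2,0.5,0,0.085],[0.02,0,-0.001,0,0.2,0,0.085],[0.012,0,-0.001,0,0.2,0,0.085],[0,0,0,0,0,0,0.085]]]'

```text
t: 5.83
tool_pos: [0.5075, 0.0559, 0.0231]
tool_rot: [-0.069, 1.588, 0.057]
contact_force: [-0.8, 0.0, -0.4]
opening: 0.0852
```

```bash
python3 - <<'E'
from h import *
print(ctrl.get_obs()["contact_force"]); delta([.505,.061,.018],95)
E
```

```text
[-0.7832  0.0144 -0.3914]
now [0.5075 0.0559 0.0231] jaw 94.59414508543057 shift_tool mm [ 5.0521  5.2792 -1.9823] turn [-0.4097 -1.0635  0.4141] rows>= 0.2
```

Correct and close.

Emit:
arm_command --plan '[[[0.004,0.005,-0.002,-0.4,-1,0.4,0.085],[0,0,0,0,0,0,0.085],[0,0,0,0,0,0,0.0],[0,0,0,0,0,0,0.0],[0,0,0,0,0,0,0.0],[0,0,0,0,0,0,0.0],[0,0,0,0,0,0,0.0],[0,0,0,0,0,0,0.0],[0,0,0,0,0,0,0.0],[0,0,0,0,0,0,0.0]]]' --squeeze 30

```text
t: 6.67
tool_pos: [0.5093, 0.0601, 0.0239]
tool_rot: [-0.068, 1.56, 0.067]
contact_force: [-0.3, -0.2, 0.0]
opening: 0.0001
```

```bash
python3 - <<'E'
from h import *
o=ctrl.get_obs();print(o["contact_force"],o["opening"]); delta([.505,.061,.018],95)
im,M,c=shot("wrist","w2.png")
pts("wrist",["carrier_mid","carrier_panel","dock"],M)
for n in ("top","scene"):
    im,M,c=shot(n); pts(n,["dock","carrier_mid","carrier_panel"],M)
E
```

```text
[-0.3019 -0.227   0.0445] 5.839644697325165e-05
now [0.5093 0.0601 0.0239] jaw 94.90917864322874 shift_tool mm [ 5.902   1.2602 -4.2776] turn [-0.0906  0.5566  0.0483] rows>= 0.2
wrist carrier_mid 0.69 [ 0.5118 -0.0054  0.0129]
wrist carrier_panel 0.74 [0.5042 0.0633 0.0236]
top dock 0.7 [ 0.5519 -0.204  -0.0034]
top carrier_mid 0.97 [ 0.3114 -0.1335  0.0064]
top carrier_mid 0.73 [0.5126 0.0001 0.0135]
top carrier_mid 0.58 [ 0.4329 -0.3123 -0.0036]
top carrier_panel 0.78 [ 0.3259 -0.0555  0.0227]
top carrier_panel 0.66 [0.507  0.068  0.0199]
scene dock 0.97 [ 0.5562 -0.2049  0.0047]
scene carrier_mid 0.93 [ 0.5139 -0.0017  0.0126]
scene carrier_mid 0.8 [ 0.3102 -0.1277  0.017 ]
scene carrier_panel 0.59 [0.504  0.0707 0.0248]
```

View pics/w2.png

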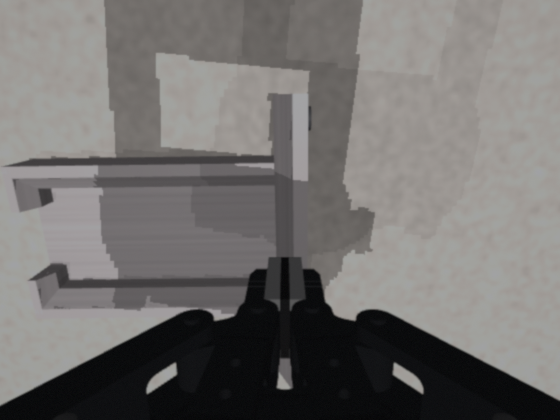

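```bash
python3 - <<'E'
from h import *
M,c=cam("wrist")
def px(P):
    q=np.linalg.inv(M)@np.r_[P,1]; return np.round([c["fx"]*q[0]/q[2]+c["cx"],c["fy"]*q[1]/q[2]+c["cy"]],0)
A=T(); print("tcp",px(A[:3,3]),"grasp",px((A@[-.019,0,0,1])[:3]), px((A@[-.019,.007,-.011,1])[:3]),px((A@[0,.007,-.011,1])[:3]))
# panel far end top corners: pixel (292,95)/(308,95) at z .045 ; wall pixels
f=lambda u,v,z: proj((u,v),z,M,c)
print("panel end rear/front corner",f(308,95,.045),f(292,95,.045),f(308,180,.045))
print("front wall corners", f(12,180,.024),f(40,308,.024), "wall at panel",f(275,163,.024),f(245,306,.024))
print("bench hits", f(285,257,.045))
E
```

```text
tcp [286. 250.] grasp [286. 266.] [302. 243.] [300. 229.]
panel end rear/front corner [0.4354 0.0622 0.045 ] [0.4359 0.0561 0.045 ] [0.4684 0.0657 0.045 ]
front wall corners [ 0.4849 -0.0703  0.024 ] [ 0.5525 -0.0642  0.024 ] wall at panel [0.4662 0.0514 0.024 ] [0.542  0.0419 0.024 ]
bench hits [0.5033 0.0593 0.045 ]
```

```bash
python3 - <<'E'
from h import *
a=cv2.imread("pics/w2.png")[210:410,190:400]
b=get_image("scene")[140:240,200:320,::-1]
b=cv2.resize(b,(480,400),interpolation=cv2.INTER_CUBIC)
a=cv2.resize(a,(420,400),interpolation=cv2.INTER_CUBIC)[:, 50:370]
cv2.imwrite("pics/c2.png",cv2.convertScaleAbs(np.hstack([a,b]),alpha=1.8))
E
```

```text
(no output)
```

View pics/c2.png

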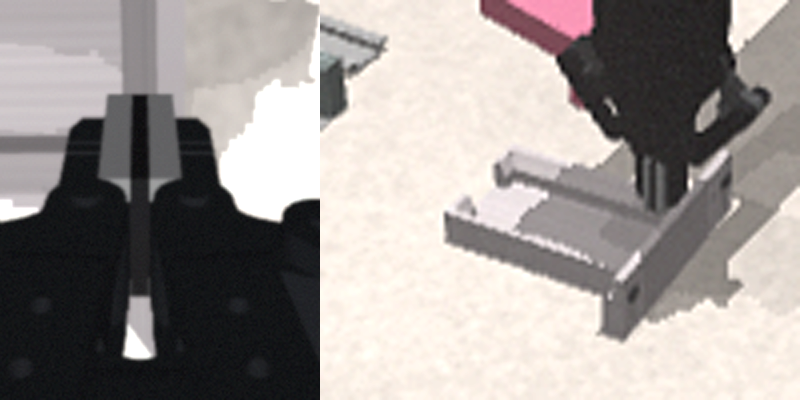

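```bash
python3 - <<'E'
from h import *
M,c=cam("scene")
def px(P):
    q=np.linalg.inv(M)@np.r_[P,1]; return np.round([c["fx"]*q[0]/q[2]+c["cx"],c["fy"]*q[1]/q[2]+c["cy"]],1)
A=T(); print("tcp scene px",px(A[:3,3]), px((A@[-.019,0,0,1])[:3]))
f=lambda u,v,z: proj((u,v),z,M,c)
print("panel top line", f(272.5,209,.045),f(302.5,179,.045),"bottom corners",f(271,224,0),f(302.5,193,0))
print(ctrl.get_obs()["q"])
print(f(303,179,.045), f(283,198,.045))
E
```

```text
tcp scene px [285.  200.3] [285. 194.]
panel top line [0.5726 0.0682 0.045 ] [0.4389 0.065  0.045 ] bottom corners [0.5753 0.0648 0.    ] [0.4366 0.0646 0.    ]
[-0.028  -0.0353  2.0215  0.0003  1.1461 -1.6845]
[0.4382 0.066  0.045 ] [0.5265 0.0661 0.045 ]
```

Emit:
arm_command --plan '[[[0,0,0,0,0,0,0.085],[0,0,0,0,0,0,0.085],[0,0,0,0,0,0,0.085],[0,0,0,0,0,0,0.085],[0,0,0,0,0,0,0.085],[0,0,0,0,0,0,0.085],[0,0,0,0,0,0,0.085]]]'

```text
t: 7.9
tool_pos: [0.5091, 0.0601, 0.0237]
tool_rot: [-0.067, 1.561, 0.067]
contact_force: [0.0, 0.0, 0.1]
opening: 0.0834
```

```bash
python3 - <<'E'
from h import *
o=ctrl.get_obs();print(o["contact_force"],o["opening"]); delta([.505,.061,.018],95)
b=get_image("scene")[140:240,200:320,::-1]
b=cv2.resize(b,(480,400),interpolation=cv2.INTER_CUBIC)
a=cv2.resize(get_image("wrist")[200:400,:,::-1],(800,286))
a=np.vstack([a,np.zeros((114,800,3),np.uint8)])[:, 160:640]
cv2.imwrite("pics/c3.png",cv2.resize(cv2.convertScaleAbs(np.hstack([a,b]),alpha=1.8),(800,333)))
E
```

```text
[0.0147 0.0195 0.0879] 0.08338733410613136
now [0.5091 0.0601 0.0237] jaw 94.90440459063656 shift_tool mm [ 5.6155  1.2475 -4.0384] turn [-0.0954  0.528   0.0443] rows>= 0.2
```

View pics/c3.png

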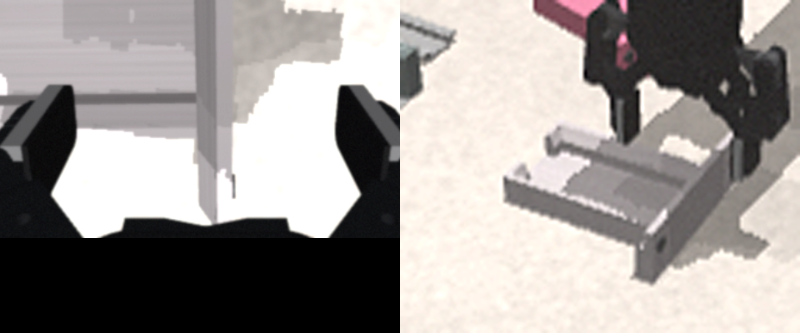

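```bash
python3 - <<'E'
from h import *
A=T()
for n in("scene","wrist"):
    M,c=cam(n)
    def px(P):
        q=np.linalg.inv(M)@np.r_[P,1]; return np.round([c["fx"]*q[0]/q[2]+c["cx"],c["fy"]*q[1]/q[2]+c["cy"]],1)
    for h in(0,.013,.025,.04):
        print(n,h,[px((A@[-h,y,z,1])[:3]) for y,z in ((-.049,0),(.049,0),(-.042,-.011),(.042,-.011))])
E
```

```text
scene 0 [array([267.1, 194.2]), array([303.4, 206.5]), array([271.9, 192.6]), array([302.9, 203. ])]
scene 0.013 [array([267., 190.]), array([303.5, 202.2]), array([271.8, 188.4]), array([303. , 198.7])]
scene 0.025 [array([266.9, 186. ]), array([303.7, 198.1]), array([271.8, 184.4]), array([303.1, 194.7])]
scene 0.04 [array([266.8, 180.9]), array([303.8, 193. ]), array([271.7, 179.3]), array([303.3, 189.6])]
wrist 0 [array([186.6, 249.9]), array([384.6, 250.2]), array([199.3, 228.9]), array([371.9, 229.1])]
wrist 0.013 [array([179.5, 260.8]), array([391.8, 261. ]), array([193. , 238.4]), array([378.4, 238.7])]
wrist 0.025 [array([171.9, 272.3]), array([399.6, 272.6]), array([186.3, 248.5]), array([385.3, 248.8])]
wrist 0.04 [array([160.8, 289.2]), array([410.9, 289.6]), array([176.4, 263.5]), array([395.5, 263.7])]
```

The fingers closed to 0 because they were above the panel. Both cameras put the real fingertips about 25 mm behind the reported TCP. I'll lower 16 mm, which is safe either way, and grip again.

Emit:
arm_command --plan '[[[0.008,0,-0.002,0,0.5,0,0.085],[0.008,0,-0.002,0,0,0,0.085],[0,0,0,0,0,0,0.085]]]'

```text
t: 8.25
tool_pos: [0.5052, 0.0597, 0.0066]
tool_rot: [-0.068, 1.569, 0.067]
contact_force: [0.4, 0.6, -0.2]
opening: 0.0849
```

Emit:
arm_command --plan '[[[0,0,0,0,0,0,0.0],[0,0,0,0,0,0,0.0],[0,0,0,0,0,0,0.0],[0,0,0,0,0,0,0.0],[0,0,0,0,0,0,0.0],[0,0,0,0,0,0,0.0],[0,0,0,0,0,0,0.0]]]' --squeeze 30

```text
t: 8.83
tool_pos: [0.5044, 0.0603, 0.0054]
tool_rot: [-0.067, 1.571, 0.068]
contact_force: [0.1, -0.2, -2.1]
opening: 0.0108
```

```bash
python3 - <<'E'
from h import *
print(ctrl.get_obs()["opening"]); delta([.505,.061,.008],95)
b=get_image("scene")[140:240,200:320,::-1]
cv2.imwrite("pics/s4.png",cv2.convertScaleAbs(cv2.resize(b,(600,500),interpolation=cv2.INTER_CUBIC),alpha=1.8))
E
```

```text
0.010830375557769523
now [0.5044 0.0603 0.0054] jaw 94.91070377062027 shift_tool mm [-2.5568  0.677   0.6561] turn [-0.0893 -0.0608 -0.0247] rows>= 0.1
```

Emit:
arm_command --plan '[[[0,-0.0104,0.0036,0,0,0,0.0],[0,-0.0104,0.0036,0,0,0,0.0],[0,-0.0104,0.0036,0,0,0,0.0],[0,-0.0104,0.0036,0,0,0,0.0],[0,-0.0104,0.0036,0,0,0,0.0],[0,-0.0104,0.0036,0,0,0,0.0],[0,-0.0104,0.0036,0,0,0,0.0],[0,-0.0104,0.0036,0,0,0,0.0],[0,0,0,0,0,0,0.0]]]'

```text
t: 9.63
tool_pos: [0.5425, -0.026, 0.0055]
tool_rot: [-0.063, 1.573, 0.07]
contact_force: [0.1, 0.6, -0.5]
opening: 0.0109
```

```bash
python3 - <<'E'
from h import *
print(ctrl.get_obs()["opening"]); delta([.54,-.02,.008],95)
im,M,c=shot("wrist","w5.png"); pts("wrist",["carrier_mid","carrier_panel","dock"],M)
for n in("scene","top"):
    im,M,c=shot(n,n+"5.png"); pts(n,["carrier_mid","carrier_panel","dock"],M)
a=cv2.imread("pics/top5.png")[120:290,250:500]
cv2.imwrite("pics/c5.png",cv2.convertScaleAbs(cv2.resize(a,(800,544),interpolation=cv2.INTER_CUBIC),alpha=1.5))
E
```

```text
0.01086976486260822
now [ 0.5425 -0.026   0.0055] jaw 94.84714907181034 shift_tool mm [-2.4868  6.2045 -2.0116] turn [-0.1524 -0.1809 -0.2571] rows>= 0.2
wrist carrier_mid 0.57 [ 0.5488 -0.0976  0.0115]
wrist carrier_panel 0.67 [ 0.541  -0.0235  0.0211]
wrist dock 0.29 [ 0.5506 -0.099   0.0141]
scene carrier_mid 0.98 [ 0.3102 -0.1324  0.0167]
scene carrier_mid 0.9 [ 0.5501 -0.0919  0.0088]
scene carrier_panel 0.89 [ 0.5371 -0.0185  0.0256]
scene carrier_panel 0.87 [ 0.3265 -0.0634  0.0277]
scene dock 0.78 [ 0.5556 -0.2057  0.003 ]
scene dock 0.73 [ 0.693   0.415  -0.0007]
top carrier_mid 0.89 [ 0.3095 -0.1311  0.007 ]
top carrier_mid 0.57 [ 0.5488 -0.0879  0.0108]
top carrier_panel 0.9 [ 0.5434 -0.0232  0.0213]
top dock 0.62 [ 0.5513 -0.2072 -0.0064]
top dock 0.39 [ 0.5491 -0.0884  0.0105]
```

View pics/c5.png

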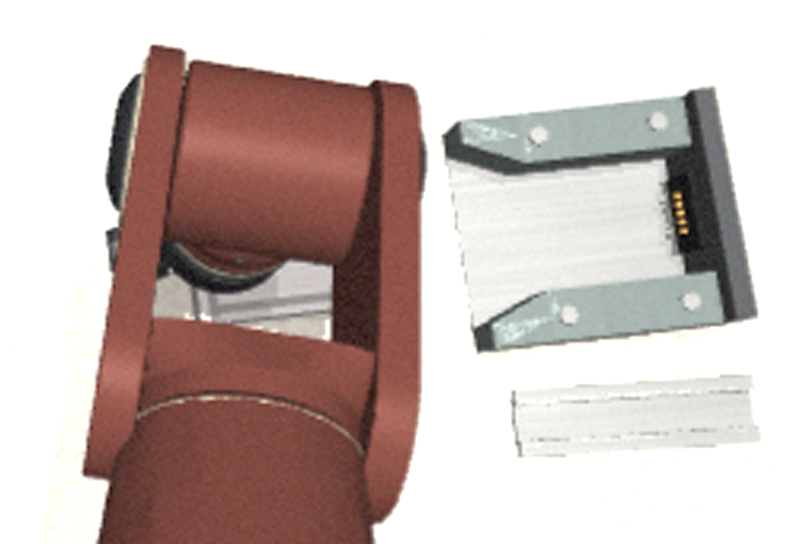

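Emit:
arm_command --plan '[[[0,0,0,0,0,0,0.085],[0,0,0,0,0,0,0.085],[0,0,0,0,0,0,0.085],[0,0,0,0,0,0,0.085],[0,0,0,0,0,0,0.085],[-0.02,0,0,0,0,0,0.085],[-0.035,0,0,0,0,0,0.085],[-0.035,0,0,0,0,0,0.085],[-0.035,0,0,0,0,0,0.085],[-0.035,0,0,0,0,0,0.085],[-0.035,0,0,0,0,0,0.085],[-0.035,0,0,0,0,0,0.085],[0,0,0,0,0,0,0.085]]]'

```text
t: 11.32
tool_pos: [0.5379, -0.0212, 0.2404]
tool_rot: [-0.055, 1.589, 0.082]
contact_force: [0.4, -0.6, 0.6]
opening: 0.0853
```

```bash
python3 - <<'E'
from h import *
im,M,c=shot("wrist","w6.png"); pts("wrist",["carrier_mid","carrier_panel","dock"],M)
delta([.567,.333,.25],66)
E
```

```text
wrist carrier_mid 0.91 [ 0.5477 -0.0948  0.0151]
wrist carrier_panel 0.87 [ 0.5424 -0.0215  0.0202]
wrist dock 0.8 [ 0.5534 -0.2006  0.0031]
now [ 0.5332 -0.0204  0.2296] jaw 94.93977677808883 shift_tool mm [-14.9765 349.5706  63.6399] turn [28.9573 -2.242  -0.7317] rows>= 8.5
```

Emit:
arm_command --plan '[[[0,0.03,0.0045,0,0,0,0.085],[0,0.036,0.0055,0,0,0,0.085],[0,0.036,0.0055,0,0,0,0.085],[0,0.036,0.0055,0,0,0,0.085],[0,0.036,0.0055,0,0,0,0.085],[0,0.036,0.0055,0,0,0,0.085],[0,0.036,0.0055,0,0,0,0.085],[0,0.036,0.0055,0,0,0,0.085],[0,0.036,0.0055,0,0,0,0.085],[0,0.02,0.0055,0,0,0,0.085],[0,0,0,6,0,0,0.085],[0,0,0,7,0,0,0.085],[0,0,0,7,0,0,0.085],[0,0,0,7,0,0,0.085],[0,0,0,0,0,0,0.085]]]'

```text
t: 12.77
tool_pos: [0.5382, 0.3336, 0.1858]
tool_rot: [0.306, 1.651, -0.34]
contact_force: [-0.3, 0.0, 0.1]
opening: 0.0851
```

```bash
python3 - <<'E'
from h import *
delta([.567,.333,.25],66)
im,M,c=shot("wrist","w7.png"); pts("wrist",["long_mid","long_nose","short_mid"],M)
im,M,c=shot("top"); pts("top",["carrier_mid","carrier_panel"],M)
E
```

```text
now [0.5382 0.3336 0.1858] jaw 66.81693393296747 shift_tool mm [-66.8829   8.092   20.3451] turn [ 0.6999 -5.5798  2.4184] rows>= 1.7
wrist long_mid 0.96 [0.566  0.3367 0.0311]
wrist long_nose 0.76 [0.6356 0.3018 0.0192]
wrist short_mid 0.73 [0.4289 0.3337 0.0302]
top carrier_mid 0.94 [ 0.3102 -0.1324  0.0066]
top carrier_mid 0.9 [ 0.5469 -0.087   0.0085]
top carrier_panel 0.94 [ 0.5441 -0.0213  0.0234]
top carrier_panel 0.81 [ 0.3284 -0.0574  0.024 ]
```

View pics/w7.png

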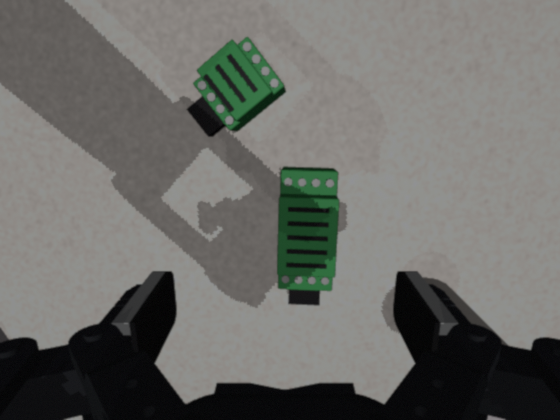

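```bash
python3 - <<'E'
from h import *
M,c=cam("wrist")
f=lambda u,v,z: proj((u,v),z,M,c)
ang=lambda a,b: round(np.degrees(np.arctan2(*(b-a)[:2][::-1])),2)
b=[f(281,170,.04),f(337.5,170.5,.04)]; e=[f(278,289,.04),f(332,290,.04)]
mb,me=sum(b)/2,sum(e)/2
print("body centre",(mb+me)/2,"len",np.linalg.norm(mb-me),"wid",np.linalg.norm(b[0]-b[1]),np.linalg.norm(e[0]-e[1]),"yaw",ang(mb,me),"back",ang(*b)-90)
n=f(304.5,303,.018); print("nose end",n,ang((mb+me)/2,n))
im=get_image("wrist"); g=im.astype(int); m=((g[:,:,1]-g[:,:,0]>25)).astype(np.uint8); m[:,:]*=1; m[:150]=0; m[330:]=0
m[:, :230]=0; m[:,400:]=0
print(cv2.minAreaRect(np.argwhere(m)[:,::-1].astype(np.float32)))
delta([.566,.335,.12],66)
E
```

```text
body centre [0.5722 0.3358 0.04  ] len 0.110802781191794 wid 0.049288012281913596 0.05018642373703436 yaw -24.29 back -23.290000000000006
nose end [0.6446 0.304  0.018 ] -23.75
((306.08990478515625, 226.302978515625), (58.567474365234375, 120.06666564941406), 1.9091525077819824)
now [0.5399 0.3339 0.1895] jaw 66.94601642269683 shift_tool mm [66.5279 13.7912 29.8991] turn [ 0.8459 -5.3491  2.1628] rows>= 1.8
```

Emit:
arm_command --plan '[[[0.01,0.0035,0.008,0.2,-1.8,0.7,0.085],[0.01,0.0035,0.008,0.2,-1.8,0.7,0.085],[0.01,0.0035,0.008,0.2,-1.8,0.7,0.085],[0.01,0.0035,0.008,0.2,0,0,0.085],[0,0,0,0,0,0,0.085],[0,0,0,0,0,0,0.085]]]'

```text
t: 13.67
tool_pos: [0.5764, 0.3343, 0.1499]
tool_rot: [0.329, 1.538, -0.324]
contact_force: [0.0, -0.6, 0.0]
opening: 0.0851
```

```bash
python3 - <<'E'
from h import *
delta([.569,.3355,.1],66)
im,M,c=shot("wrist"); pts("wrist",["long_mid","long_nose"],M)
g=im.astype(int); m=(g[:,:,1]-g[:,:,0]>25).astype(np.uint8)
n,l,s,ce=cv2.connectedComponentsWithStats(m); 
for i in range(1,n):
    if s[i][4]>300: print(s[i],cv2.minAreaRect(np.argwhere(l==i)[:,::-1].astype(np.float32)))
E
```

```text
now [0.5764 0.3343 0.1499] jaw 66.15044596450589 shift_tool mm [49.8407 -2.1886 -7.6492] turn [ 0.1494  0.435  -0.2873] rows>= 1.2
wrist long_mid 0.73 [0.5664 0.334  0.0289]
wrist long_nose 0.73 [0.6381 0.3012 0.0196]
[ 135    0  113   63 2596] ((190.99996948242188, 30.999996185302734), (111.99998474121094, 61.99999237060547), 0.0)
[ 247  111   70  141 7369] ((281.5, 180.99998474121094), (68.99998474121094, 139.99996948242188), 0.0)
```

Emit:
arm_command --plan '[[[0.02,0,-0.004,0,0.2,0,0.085],[0.02,0,-0.004,0,0.2,0,0.085],[0.02,0,0,0,0,0,0.085],[0.02,0,0,0,0,0,0.085],[0.02,0,0,0,0,0,0.085],[0.015,0,0,0,0,0,0.085],[0,0,0,0,0,0,0.085]]]'

```text
t: 14.4
tool_pos: [0.5751, 0.3412, 0.0402]
tool_rot: [0.337, 1.533, -0.314]
contact_force: [-1.0, 0.1, -0.5]
opening: 0.085
```

```bash
python3 - <<'E'
from h import *
delta([.568,.335,.004],66); print(ctrl.get_obs()["contact_force"])
E
```

```text
now [0.5751 0.3412 0.0402] jaw 66.18773484732007 shift_tool mm [36.0382 -9.1494 -4.3006] turn [ 0.1832  0.5464 -0.9535] rows>= 0.9
[-0.9864  0.1441 -0.4699]
```

Emit:
arm_command --plan '[[[0.01,-0.005,-0.003,0,0.4,-0.6,0.085],[0.01,-0.004,-0.002,0,0.2,-0.4,0.085],[0.012,0,0,0,0,0,0.085],[0,0,0,0,0,0,0.085]]]'

```text
t: 14.73
tool_pos: [0.5682, 0.3355, 0.0086]
tool_rot: [0.326, 1.545, -0.326]
contact_force: [-1.4, -0.8, -0.4]
opening: 0.0851
```

```bash
python3 - <<'E'
from h import *
delta([.568,.335,.004],66); print(ctrl.get_obs()["contact_force"])
E
```

```text
now [0.5682 0.3355 0.0086] jaw 66.18959562749689 shift_tool mm [ 4.6288 -0.4947  0.0047] turn [ 0.1896  0.0454 -0.0371] rows>= 0.1
[-1.3926 -0.7851 -0.3902]
```

Emit:
arm_command --plan '[[[0.004,0,0,0,0,0,0.085],[0,0,0,0,0,0,0.0],[0,0,0,0,0,0,0.0],[0,0,0,0,0,0,0.0],[0,0,0,0,0,0,0.0],[0,0,0,0,0,0,0.0],[0,0,0,0,0,0,0.0],[0,0,0,0,0,0,0.0]]]' --squeeze 45

```text
t: 15.4
tool_pos: [0.5694, 0.3359, 0.0056]
tool_rot: [0.328, 1.543, -0.324]
contact_force: [0.2, 0.4, -2.3]
opening: 0.0493
```

```bash
python3 - <<'E'
from h import *
print(ctrl.get_obs()["contact_force"],ctrl.get_obs()["opening"]);delta([.568,.335,.004],66)
im,M,c=shot("wrist","w8.png"); pts("wrist",["long_mid","long_nose"],M); print("tool-frame:",end="");pts("wrist",["long_mid","long_nose"],np.array(c["hand_eye"]))
im,M,c=shot("scene"); 
b=cv2.resize(im[200:330,320:450,::-1],(400,400),interpolation=cv2.INTER_CUBIC); a=cv2.imread("pics/w8.png")[:,:,:][60:420,100:460]
cv2.imwrite("pics/c8.png",cv2.convertScaleAbs(np.hstack([cv2.resize(a,(400,400)),b]),alpha=1.6))
E
```

```text
[ 0.2369  0.3855 -2.2503] 0.04925073449146324
now [0.5694 0.3359 0.0056] jaw 66.18544213434832 shift_tool mm [ 1.5767 -1.3731 -0.8944] turn [ 0.1852  0.1498 -0.1519] rows>= 0.1
wrist long_nose 0.88 [0.6391 0.3006 0.0186]
tool-frame:wrist long_nose 0.88 [-0.0128 -0.0041  0.0781]
```

View pics/c8.png

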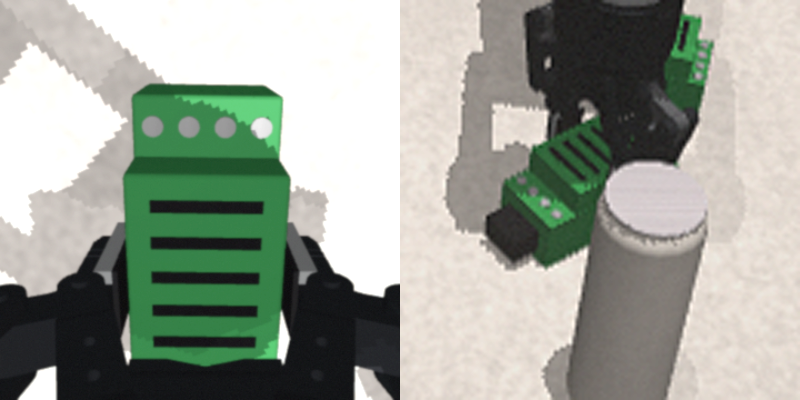

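```bash
python3 - <<'E'
from h import *
M,c=cam("wrist"); Ai=np.linalg.inv(T())
f=lambda u,v,z: (Ai@np.r_[proj((100+u*.9,60+v*.9),z,M,c),1])[:3]
for q in ((133,96,.04),(282,96,.04),(124,176,.06),(290,176,.06),(133,358,.06),(278,358,.06)): print(q,f(*q))
M,c=cam("top"); im=get_image("top"); pts("top",["carrier_mid","carrier_panel"],M)
im,M,c=shot("scene"); pts("scene",["carrier_mid","carrier_panel"],M)
E
```

```text
(133, 96, 0.04) [-0.0346 -0.024  -0.0547]
(282, 96, 0.04) [-0.0345  0.0249 -0.0547]
(124, 176, 0.06) [-0.0546 -0.0243 -0.0335]
(290, 176, 0.06) [-0.0544  0.0248 -0.0336]
(133, 358, 0.06) [-0.0544 -0.0248  0.0315]
(278, 358, 0.06) [-0.0543  0.0246  0.0316]
top carrier_mid 0.95 [ 0.5504 -0.0883  0.0121]
top carrier_mid 0.87 [ 0.3114 -0.1346  0.0057]
top carrier_panel 0.73 [ 0.5443 -0.0237  0.018 ]
top carrier_panel 0.66 [ 0.3251 -0.0571  0.0222]
top carrier_panel 0.59 [ 0.5502 -0.088   0.0093]
scene carrier_mid 0.81 [ 0.3159 -0.1304  0.0187]
scene carrier_mid 0.65 [ 0.5474 -0.0885  0.0112]
scene carrier_panel 0.83 [ 0.5389 -0.0202  0.024 ]
scene carrier_panel 0.83 [ 0.3247 -0.0644  0.0285]
```

Emit:
arm_command --plan '[[[-0.01,0,0,0,0,0,0.0],[-0.02,0,0,0,0,0,0.0],[-0.03,0,0,0,0,0,0.0],[-0.03,0,0,0,0,0,0.0],[-0.03,0,0,0,0,0,0.0],[-0.02,0,0,0,0,0,0.0],[0,0,0,0,0,0,0.0]]]'

```text
t: 16.58
tool_pos: [0.5639, 0.3338, 0.1471]
tool_rot: [0.322, 1.555, -0.331]
contact_force: [0.7, 1.0, -2.0]
opening: 0.0495
```

```bash
python3 - <<'E'
from h import *
print(ctrl.get_obs()["contact_force"],ctrl.get_obs()["opening"]);delta([.5485,-.09,.15],66)
E
```

```text
[ 0.7247  1.0276 -2.0441] 0.049519712174769914
now [0.5639 0.3338 0.1471] jaw 66.19607801184029 shift_tool mm [  -0.9821 -394.0115  156.9203] turn [ 0.1945 -0.4147  0.4393] rows>= 10.2
```

Emit:
arm_command --plan '[[[0,-0.02,0.008,0,0,0,0.0],[0,-0.033,0.013,0,0,0,0.0],[0,-0.033,0.013,0,0,0,0.0],[0,-0.033,0.013,0,0,0,0.0],[0,-0.033,0.013,0,0,0,0.0],[0,-0.033,0.013,0,0,0,0.0],[0,-0.033,0.013,0,0,0,0.0],[0,-0.033,0.013,0,0,0,0.0],[0,-0.033,0.013,0,0,0,0.0],[0,-0.033,0.013,0,0,0,0.0],[0,-0.033,0.013,0,0,0,0.0],[0,-0.02,0.008,0,0,0,0.0],[0,0,0,0,0,0,0.0]]]'

```text
t: 17.67
tool_pos: [0.5387, -0.0777, 0.1334]
tool_rot: [0.316, 1.571, -0.326]
contact_force: [0.2, 0.1, -3.6]
opening: 0.049
```

Emit:
arm_command --plan '[[[0,0,0,6,0,0,0.0],[0,0,0,7,0,0,0.0],[0,0,0,7,0,0,0.0],[0,0,0,7,0,0,0.0],[0,0,0,7,0,0,0.0],[0,0,0,7,0,0,0.0],[0,0,0,7,0,0,0.0],[0,0,0,7,0,0,0.0],[0,0,0,4,0,0,0.0],[0,0,0,0,0,0,0.0],[0,0,0,0,0,0,0.0]]]'

```text
t: 18.58
tool_pos: [0.5288, -0.0716, 0.1175]
tool_rot: [1.119, 1.299, -1.16]
contact_force: [0.0, -0.1, -3.5]
opening: 0.0492
```

```bash
python3 - <<'E'
from h import *
delta([.5485,-.09,.1],5)
E
```

```text
now [ 0.5288 -0.0716  0.1175] jaw 5.977816516651997 shift_tool mm [16.3663 18.4159 20.617 ] turn [ 0.9592 -0.7936  2.5992] rows>= 0.8
```

Emit:
arm_command --plan '[[[0.005,0.009,0.01,0.4,-0.4,1.3,0.0],[0.005,0.009,0.01,0.4,-0.3,1.2,0.0],[0,0,0,0,0,0,0.0]]]'

```text
t: 18.83
tool_pos: [0.5479, -0.0881, 0.1045]
tool_rot: [1.138, 1.257, -1.138]
contact_force: [-0.9, -0.1, -3.8]
opening: 0.0491
```

```bash
python3 - <<'E'
from h import *
delta([.5485,-.09,.1],5)
im,M,c=shot("wrist","w9.png"); delta([.5485,-.09,.1],5)
pts("wrist",["carrier_mid","carrier_panel","dock"],M)
E
```

```text
now [ 0.5479 -0.0881  0.1045] jaw 5.570389766714107 shift_tool mm [4.5251 0.4226 2.0086] turn [ 0.5702 -0.1623  0.1287] rows>= 0.1
now [ 0.5473 -0.0874  0.1047] jaw 5.57766172797059 shift_tool mm [4.7059 0.9396 2.7693] turn [ 0.5773 -0.2257  0.2066] rows>= 0.1
wrist carrier_panel 0.85 [ 0.5413 -0.024   0.0231]
```

View pics/w9.png

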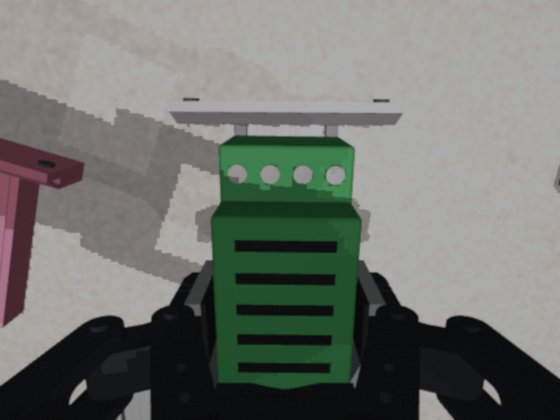

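```bash
python3 - <<'E'
from h import *
M,c=cam("wrist"); A=T(); f=lambda u,v,z: proj((u,v),z,M,c)
im=cv2.imread("pics/w9.png",0).astype(float)
for u in (185,215,260,310,350,390):
    g=np.abs(np.diff(cv2.GaussianBlur(im,(1,5),0)[90:135,u-4:u+5].mean(1))); print(u,[(90.5+i,round(g[i],0)) for i in np.argsort(-g)[:4]])
for v in (107,109,118):
    g=np.abs(np.diff(im[v-1:v+2].mean(0))); print(v,[ (a+.5+np.argmax(g[a:b])) for a,b in((155,190),(385,420))])
l,r=f(170,103,.045),f(402,102,.045); mid=(l+r)/2
print("panel rear top",l,r,np.linalg.norm(l-r),"ang",np.degrees(np.arctan2(*(r-l)[:2][::-1])))
jaw=np.radians(5); ax=np.array([np.sin(jaw),-np.cos(jaw)])
print("carrier mid est", mid[:2]+.0725*ax, "tcp",A[:3,3])
n=np.array([np.cos(jaw),np.sin(jaw)]); d=A[:2,3]-(mid[:2]+.0725*ax); print("tcp rel carrier x,y",d@ax,d@n)
E
```

```text
185 [(np.float64(100.5), np.float64(22.0)), (np.float64(111.5), np.float64(20.0)), (np.float64(97.5), np.float64(20.0)), (np.float64(110.5), np.float64(18.0))]
215 [(np.float64(111.5), np.float64(21.0)), (np.float64(110.5), np.float64(16.0)), (np.float64(112.5), np.float64(15.0)), (np.float64(125.5), np.float64(15.0))]
260 [(np.float64(111.5), np.float64(23.0)), (np.float64(124.5), np.float64(20.0)), (np.float64(112.5), np.float64(18.0)), (np.float64(110.5), np.float64(16.0))]
310 [(np.float64(112.5), np.float64(20.0)), (np.float64(111.5), np.float64(18.0)), (np.float64(124.5), np.float64(18.0)), (np.float64(125.5), np.float64(15.0))]
350 [(np.float64(112.5), np.float64(20.0)), (np.float64(125.5), np.float64(18.0)), (np.float64(124.5), np.float64(17.0)), (np.float64(111.5), np.float64(16.0))]
390 [(np.float64(112.5), np.float64(21.0)), (np.float64(124.5), np.float64(20.0)), (np.float64(113.5), np.float64(17.0)), (np.float64(125.5), np.float64(16.0))]
107 [np.float64(166.5), np.float64(410.5)]
109 [np.float64(163.5), np.float64(403.5)]
118 [np.float64(173.5), np.float64(399.5)]
panel rear top [ 0.4731 -0.0248  0.045 ] [ 0.6115 -0.0106  0.045 ] 0.13919762492958168 ang 5.874660431986985
carrier mid est [ 0.5486 -0.0899] tcp [ 0.5479 -0.0873  0.1059]
tcp rel carrier x,y -0.0026953867315179392 -0.00047291657465319643
```

Emit:
arm_command --plan '[[[0.015,0.0005,0.002,0,0,0,0.0],[0.015,0,0.001,0,0,0,0.0],[0.015,0,0,0,0,0,0.0],[0.01,0,0,0,0,0,0.0]]]'

```text
t: 19.37
tool_pos: [0.5522, -0.0897, 0.0552]
tool_rot: [1.138, 1.25, -1.129]
contact_force: [-0.8, 0.2, -3.3]
opening: 0.0493
```

```bash
python3 - <<'E'
from h import *
delta([.5486,-.0899,.0106],5.6)
im,M,c=shot("wrist","w10.png"); delta([.5486,-.0899,.0106],5.6); pts("wrist",["carrier_panel","carrier_mid"],M)
a=cv2.imread("pics/w10.png",0).astype(float)
for u in (200,250,320,380):
    g=np.diff(cv2.GaussianBlur(a,(1,5),0)[30:160,u-4:u+5].mean(1)); i=np.sort(np.argsort(-abs(g))[:8]); print(u,[(30.5+k,int(g[k])) for k in i])
E
```

```text
now [ 0.5522 -0.0897  0.0552] jaw 5.7727192633169695 shift_tool mm [44.5611 -3.9124 -0.135 ] turn [ 0.1727  0.0081 -0.4092] rows>= 1.1
now [ 0.5509 -0.0893  0.0532] jaw 5.7661854465334885 shift_tool mm [42.5688 -2.567   0.401 ] turn [ 0.1663 -0.0596 -0.2486] rows>= 1.0
wrist carrier_panel 0.77 [ 0.5392 -0.0224  0.0241]
200 [(np.float64(107.5), -9), (np.float64(108.5), -19), (np.float64(109.5), -22), (np.float64(110.5), -13), (np.float64(123.5), 11), (np.float64(124.5), 16), (np.float64(125.5), 14), (np.float64(141.5), -8)]
250 [(np.float64(109.5), -24), (np.float64(110.5), -20), (np.float64(125.5), 19), (np.float64(126.5), 19), (np.float64(133.5), -16), (np.float64(134.5), -31), (np.float64(135.5), -36), (np.float64(136.5), -25)]
320 [(np.float64(109.5), -16), (np.float64(110.5), -21), (np.float64(125.5), 19), (np.float64(126.5), 20), (np.float64(134.5), -16), (np.float64(135.5), -30), (np.float64(136.5), -35), (np.float64(137.5), -24)]
380 [(np.float64(109.5), -11), (np.float64(110.5), -20), (np.float64(111.5), -20), (np.float64(112.5), -11), (np.float64(125.5), 12), (np.float64(126.5), 15), (np.float64(127.5), 11), (np.float64(128.5), 7)]
```

```bash
python3 - <<'E'
from h import *
a=cv2.imread("pics/w10.png",0).astype(float)
for v in (105,107,115,119):
    g=np.diff(cv2.GaussianBlur(a,(5,1),0)[v-1:v+2].mean(0)); 
    print(v,[[(lo+.5+k,int(g[lo+k])) for k in np.sort(np.argsort(-abs(g[lo:hi]))[:5])] for lo,hi in((120,185),(390,450))])
for v in (131,150,160):
    g=np.diff(cv2.GaussianBlur(a,(5,1),0)[v-1:v+2].mean(0)); print(v,[[(lo+.5+k,int(g[lo+k])) for k in np.sort(np.argsort(-abs(g[lo:hi]))[:6])] for lo,hi in((190,270),(300,380))])
M,c=cam("wrist"); A=T(); Ai=np.linalg.inv(A)
for p in ((286,100,.045),(286,110,.045),(286,126,.037)): print(p,(Ai@np.r_[proj(p[:2],p[2],M,c),1])[:3])
E
```

```text
105 [[(np.float64(127.5), 0), (np.float64(128.5), -1), (np.float64(129.5), -1), (np.float64(130.5), -1), (np.float64(131.5), 0)], [(np.float64(391.5), 0), (np.float64(426.5), 0), (np.float64(427.5), 0), (np.float64(428.5), 0), (np.float64(439.5), 0)]]
107 [[(np.float64(126.5), 0), (np.float64(127.5), -1), (np.float64(128.5), -2), (np.float64(129.5), -2), (np.float64(130.5), -1)], [(np.float64(425.5), 0), (np.float64(426.5), 0), (np.float64(427.5), 0), (np.float64(428.5), 0), (np.float64(439.5), 0)]]
115 [[(np.float64(122.5), 11), (np.float64(123.5), 13), (np.float64(132.5), -16), (np.float64(133.5), -17), (np.float64(134.5), -12)], [(np.float64(421.5), 9), (np.float64(422.5), 15), (np.float64(423.5), 16), (np.float64(424.5), 12), (np.float64(425.5), 6)]]
119 [[(np.float64(134.5), -5), (np.float64(135.5), -8), (np.float64(136.5), -7), (np.float64(137.5), -4), (np.float64(138.5), -2)], [(np.float64(417.5), 5), (np.float64(418.5), 11), (np.float64(419.5), 16), (np.float64(420.5), 15), (np.float64(421.5), 10)]]
131 [[(np.float64(212.5), -13), (np.float64(213.5), -12), (np.float64(227.5),
[... 283 characters left out ...]
5.5), 15), (np.float64(206.5), 11), (np.float64(213.5), -13), (np.float64(214.5), -11), (np.float64(217.5), -10)], [(np.float64(340.5), 2), (np.float64(352.5), 4), (np.float64(353.5), 16), (np.float64(354.5), 22), (np.float64(355.5), 15), (np.float64(356.5), 6)]]
160 [[(np.float64(212.5), -3), (np.float64(213.5), -6), (np.float64(214.5), -6), (np.float64(215.5), -4), (np.float64(220.5), 5), (np.float64(221.5), 5)], [(np.float64(350.5), -3), (np.float64(352.5), 7), (np.float64(353.5), 19), (np.float64(354.5), 21), (np.float64(355.5), 13), (np.float64(356.5), 4)]]
(286, 100, 0.045) [ 0.0104  0.0011 -0.0709]
(286, 110, 0.045) [ 0.0104  0.0011 -0.0664]
(286, 126, 0.037) [ 0.0184  0.0011 -0.0585]
```

Emit:
arm_command --plan '[[[0.006,-0.002,0,0,0,-0.2,0.0],[0.006,-0.001,0,0,0,-0.1,0.0]]]'

```text
t: 19.68
tool_pos: [0.5514, -0.0905, 0.0463]
tool_rot: [1.136, 1.249, -1.131]
contact_force: [-0.6, -0.4, -3.9]
opening: 0.0492
```

```bash
cat > rel.py <<'E'
from h import *
im=get_image("wrist"); M,c=cam("wrist"); a=cv2.cvtColor(im,cv2.COLOR_RGB2GRAY).astype(float); Ai=np.linalg.inv(T())
b=cv2.GaussianBlur(a,(1,5),0)
# chamfer line: strongest falling edge, its lower (rising) edge below
g=np.diff(b[60:170,195:208].mean(1)); r1=60.5+np.argmin(g); r2=r1+5+np.argmax(g[int(r1-60)+5:int(r1-60)+40])
v=int((r1+r2)/2); h=np.diff(cv2.GaussianBlur(a,(7,1),0)[v-1:v+2].mean(0))
l=100.5+np.argmin(h[100:190]); r=380.5+np.argmax(h[380:470])
P=[(Ai@np.r_[proj(((l+r)/2,q),z,M,c),1])[:3]*1e3 for q,z in((r1,.045),(v,.041))]
print("rows",r1,r2,"ends",l,r,"carrier mid in tool: z",P[0][2]+66.5,"y",P[1][1])
E
python3 rel.py; python3 -c "
from h import *
print(ctrl.get_obs()['contact_force']);delta([.5486,-.0899,.0106],5.6)"
```

```text
rows 107.5 124.5 ends 129.5 430.5 carrier mid in tool: z -1.2320012028118157 y -1.6760647691468344
[-0.8289 -0.3262 -4.1177]
now [ 0.5508 -0.0904  0.0451] jaw 5.783085050463345 shift_tool mm [34.4907 -2.3068 -0.7501] turn [ 0.1829  0.0876 -0.278 ] rows>= 0.8
```

Emit:
arm_command --plan '[[[0.007,-0.002,-0.0005,0,0,-0.2,0.0],[0.007,-0.0005,-0.0005,0,0,-0.1,0.0]]]'

```text
t: 19.9
tool_pos: [0.5497, -0.0902, 0.0323]
tool_rot: [1.134, 1.251, -1.134]
contact_force: [-0.3, 0.4, -3.7]
opening: 0.0491
```

```bash
python3 rel.py; python3 -c "
from h import *
print(ctrl.get_obs()['contact_force']);delta([.5486,-.0899,.0106],5.6)"
```

```text
rows 110.5 127.5 ends 121.5 447.5 carrier mid in tool: z -0.2965561625406252 y 0.3651299618071535
[-0.3785  0.0387 -4.1626]
now [ 0.5488 -0.0898  0.0307] jaw 5.778706540460471 shift_tool mm [20.1433 -0.2097  0.0055] turn [ 0.1786  0.1257 -0.0535] rows>= 0.5
```

Aligned within about 0.5 mm, so I'll lower into the pocket.

Emit:
arm_command --plan '[[[0.006,0,0,0,0,0,0.0],[0.006,0,0,0,0,0,0.0],[0.005,0,0,0,0,0,0.0]]]'

```text
t: 20.2
tool_pos: [0.5493, -0.09, 0.0127]
tool_rot: [1.134, 1.252, -1.134]
contact_force: [0.2, -0.9, -3.3]
opening: 0.0489
```

```bash
python3 rel.py; python3 -c "
from h import *
print(ctrl.get_obs()['contact_force']);delta([.5486,-.0899,.0106],5.6)"
```

```text
rows 112.5 131.5 ends 100.5 469.5 carrier mid in tool: z -0.07634819027121864 y 0.5347406464378812
[-0.5218 -0.1014 -5.0726]
now [ 0.5482 -0.0897  0.0114] jaw 5.7837633428333595 shift_tool mm [0.7695 0.3414 0.2771] turn [0.1838 0.0999 0.0103] rows>= 0.0
```

Emit:
arm_command --plan '[[[0.002,0,0,0,0,0,0.0]]]'

```text
t: 20.33
tool_pos: [0.5483, -0.0897, 0.0105]
tool_rot: [1.133, 1.255, -1.136]
contact_force: [-9.2, 3.6, 25.7]
opening: 0.0493
```

Emit:
arm_command --plan '[[[0,0,0,0,0,0,0.07],[0,0,0,0,0,0,0.085],[0,0,0,0,0,0,0.085],[0,0,0,0,0,0,0.085],[0,0,0,0,0,0,0.085],[0,0,0,0,0,0,0.085]]]'

```text
t: 20.83
tool_pos: [0.5525, -0.091, 0.0145]
tool_rot: [1.135, 1.247, -1.132]
contact_force: [0.3, -0.1, -0.9]
opening: 0.0851
```

```bash
python3 -c "
from h import *
print(ctrl.get_obs()['contact_force'],ctrl.get_obs()['opening']);delta([.5486,-.0899,.0106],5.6)
im,M,c=shot('wrist','w11.png');pts('wrist',['long_mid','long_nose'],M)"
```

```text
[ 0.3099 -0.1032 -0.8679] 0.08507115878826334
now [ 0.5525 -0.091   0.0145] jaw 5.784275075160582 shift_tool mm [ 3.9011 -3.7996 -1.5047] turn [ 0.1834  0.2634 -0.3705] rows>= 0.1
wrist long_nose 0.83 [ 0.5558 -0.1672  0.025 ]
```

Emit:
arm_command --plan '[[[-0.015,0,0,0,0,0,0.085],[-0.03,0,0,0,0,0,0.085],[-0.03,0,0,0,0,0,0.085],[-0.03,0,0,0,0,0,0.085],[-0.025,0,0,0,0,0,0.06],[0,0,-0.035,0,0,0,0.06],[0,0,-0.035,0,0,0,0.06],[0,0,-0.035,0,0,0,0.06],[0,0,-0.02,0,0,0,0.06],[0,0,0,0,0,0,0.06]]]'

```text
t: 21.82
tool_pos: [0.5377, 0.0373, 0.1499]
tool_rot: [1.14, 1.247, -1.136]
contact_force: [0.1, -0.1, 1.0]
opening: 0.0599
```

```bash
python3 - <<'E'
from h import *
print(ctrl.get_obs()["opening"])
delta([.540,.025,.05],5)
im,M,c=shot("wrist","w12.png"); delta([.540,.025,.05],5)
L=["carrier_mid","carrier_panel","long_mid","long_nose","dock"]
pts("wrist",L,M)
for n in("scene","top"):
    im,M,c=shot(n,n+"12.png"); pts(n,L,M)
E
```

```text
0.05987752675065634
now [0.5377 0.0373 0.1499] jaw 5.428481924177455 shift_tool mm [99.9569  0.5989 12.2953] turn [ 0.4282  0.1089 -0.3024] rows>= 2.4
now [0.5378 0.036  0.1499] jaw 5.398917152379175 shift_tool mm [99.8909  0.6177 10.8795] turn [ 0.3985  0.1624 -0.291 ] rows>= 2.4
wrist carrier_mid 0.62 [ 0.3153 -0.1325  0.015 ]
wrist carrier_panel 0.87 [ 0.3322 -0.0584  0.0259]
wrist carrier_panel 0.73 [ 0.5419 -0.0194  0.0221]
wrist long_mid 0.28 [ 0.543  -0.0208  0.0233]
scene carrier_mid 0.79 [ 0.3125 -0.1277  0.0191]
scene carrier_mid 0.57 [ 0.551  -0.0903  0.0114]
scene carrier_panel 0.95 [ 0.5411 -0.0166  0.0213]
scene carrier_panel 0.73 [ 0.3249 -0.0644  0.0272]
scene long_mid 0.95 [ 0.5493 -0.0883  0.0362]
scene long_mid 0.28 [ 0.5564 -0.2028  0.0025]
scene long_nose 0.6 [ 0.551  -0.1674  0.0245]
scene dock 0.9 [ 0.5563 -0.2062  0.0017]
top carrier_mid 0.88 [ 0.3094 -0.1344  0.007 ]
top carrier_panel 0.84 [ 0.3284 -0.0576  0.0206]
top carrier_panel 0.57 [ 0.5447 -0.0203  0.0226]
top carrier_panel 0.41 [ 0.556  -0.1645  0.0232]
top long_nose 0.57 [ 0.5549 -0.164   0.0218]
top dock 0.95 [ 0.5503 -0.2025 -0.0038]
```

```bash
python3 - <<'E'
from h import *
im=cv2.imread("pics/top12.png"); M,c=cam("top"); g=im.astype(int)
S=[proj((250+u/3.2,120+v/3.2),.04,M,c) for u,v in((539,134),(658,121),(570,315),(692,299))]
m1,m2=(S[0]+S[2])/2,(S[1]+S[3])/2; ax=(m2-m1)[:2]; ax/=np.linalg.norm(ax); n=np.array([-ax[1],ax[0]])
print("screws",np.array(S)[:,:2],"axis",np.degrees(np.arctan2(ax[1],ax[0])), "widths",np.linalg.norm(S[0]-S[2]))
# axis dir across pairs
cr=[np.degrees(np.arctan2(*(S[i]-S[i+2])[:2][::-1])) for i in(0,1)]; print("cross",cr)
m=(g[:,:,1]-g[:,:,2]>20)&(g[:,:,1]-g[:,:,0]>8); m[:,:250]=0; m[:,420:]=0; m[:150]=0;m[280:]=0
ys,xs=np.nonzero(m); print(len(xs),xs.min(),xs.max(),ys.min(),ys.max())
for u in range(xs.min(),xs.max()+1,4):
    col=ys[xs==u]
    if len(col): 
        v=col.min()-.5; P=proj((u,v),.065,M,c)[:2]; print(u,col.min(),col.max(),"far edge lateral wrt dock axis",round((P-m1[:2])@n*1e3,1),"x",round((P-m1[:2])@ax*1e3))
E
```

```text
screws [[ 0.6186 -0.2494]
 [ 0.6254 -0.3286]
 [ 0.4985 -0.26  ]
 [ 0.5068 -0.3397]] axis -84.56901989894189 widths 0.12057321579342743
cross [np.float64(5.070413730884127), np.float64(5.365142999809077)]
526 316 372 182 212
316 190 197 far edge lateral wrt dock axis 23.4 x -225
320 188 212 far edge lateral wrt dock axis 26.5 x -216
324 188 212 far edge lateral wrt dock axis 25.5 x -208
360 182 208 far edge lateral wrt dock axis 29.0 x -134
364 183 207 far edge lateral wrt dock axis 26.0 x -127
368 183 207 far edge lateral wrt dock axis 25.0 x -119
372 203 205 far edge lateral wrt dock axis -16.4 x -117
```

Emit:
arm_command --plan '[[[0.03,0.0005,0,0,0,0,0.06],[0.03,0,0,0,0,0,0.06],[0.03,0,0,0,0,0,0.06],[0.03,0,0,0,0,0,0.06]]]'

```text
t: 23.05
tool_pos: [0.549, 0.0336, 0.0372]
tool_rot: [1.15, 1.227, -1.124]
contact_force: [0.6, 0.2, 0.2]
opening: 0.0599
```

```bash
python3 - <<'E'
from h import *
print(ctrl.get_obs()["contact_force"])
delta([.540,.018,-.005],5.2)
E
```

```text
[0.5627 0.2201 0.1878]
now [0.549  0.0336 0.0372] jaw 5.25451171542028 shift_tool mm [ 42.0082 -11.5397  14.4198] turn [ 0.0493  0.3846 -1.5604] rows>= 1.1
```

Emit:
arm_command --plan '[[[0.014,-0.005,0,0,0.2,-0.8,0.06],[0.014,-0.005,0,0,0.2,-0.8,0.06],[0.01,-0.001,0,0,0,0,0.06]]]'

```text
t: 23.3
tool_pos: [0.5343, 0.0328, -0.0072]
tool_rot: [1.137, 1.261, -1.148]
contact_force: [-0.0, -0.4, 0.7]
opening: 0.0601
```

```bash
python3 - <<'E'
from h import *
print(ctrl.get_obs()["contact_force"])
delta([.540,.018,-.005],5.2)
E
```

```text
[-0.0355 -0.4014  0.7147]
now [ 0.5343  0.0328 -0.0072] jaw 5.2768279050056615 shift_tool mm [-2.3138  4.3012 15.2928] turn [ 0.0762 -0.1204  0.6211] rows>= 0.4
```

Emit:
arm_command --plan '[[[0,0.004,0.008,0,0,0.5,0.06],[0,0,0.008,0,0,0,0.06],[0,0,0.008,0,0,0,0.06]]]'

```text
t: 23.55
tool_pos: [0.5401, 0.0087, -0.0084]
tool_rot: [1.139, 1.257, -1.141]
contact_force: [0.2, -0.7, 0.3]
opening: 0.0598
```

```bash
python3 - <<'E'
from h import *
print(ctrl.get_obs()["contact_force"])
delta([.5405,.005,-.005],5.2)
im,M,c=shot("wrist"); pts("wrist",["carrier_panel"],M)
E
```

```text
[ 0.2026 -0.7229  0.2589]
now [ 0.5401  0.0087 -0.0084] jaw 5.41055478677365 shift_tool mm [-3.364   0.0834  3.6736] turn [ 0.2103 -0.1467  0.2159] rows>= 0.1
wrist carrier_panel 0.64 [ 0.5417 -0.0212  0.0227]
```

Emit:
arm_command --plan '[[[-0.001,0,0.008,0.2,0,0,0.06],[-0.001,0,0.008,0,0,0,0.06],[0,-0.0003,0.01,0,0,0,0.06],[0,-0.0003,0.01,0,0,0,0.06]]]'

```text
t: 23.98
tool_pos: [0.5452, -0.0286, -0.003]
tool_rot: [1.148, 1.253, -1.139]
contact_force: [0.4, 3.7, -1.5]
opening: 0.0604
```

```bash
cat > st.py <<'E'
from h import *
o=ctrl.get_obs(); p=T()[:3,3]; ax=np.array([np.sin(np.radians(5.1)),-np.cos(np.radians(5.1))]); n=np.array([-ax[1],ax[0]])
D=np.array([.556,-.205]); d=p[:2]-D
print("F",o["contact_force"],"tcp in dock x,y mm",d@ax*1e3,d@n*1e3); delta([.5405,-.02,-.005],5.2)
im,M,c=shot("scene")
for t in ("carrier_mid","carrier_panel","long_mid","long_nose"):
    for e in mark_of("scene",t)[:2]:
        P=(M@np.r_[e["at"],1])[:3]
        if P[0]>.45: q=P[:2]-D; print(t,round(e["conf"],2),"dock",np.r_[q@ax,q@n,P[2]]*1e3)
E
python3 st.py
```

```text
F [ 0.3517  3.7158 -1.5364] tcp in dock x,y mm -176.63094455624764 4.9299536066483975
now [ 0.5452 -0.0286 -0.003 ] jaw 5.092904551970807 shift_tool mm [ 2.0623 -3.9286 -9.0026] turn [-0.1067 -0.3217 -0.1235] rows>= 0.2
carrier_mid 0.73 dock [-19.6915   0.0302  25.2711]
carrier_panel 0.96 dock [-161.8816   -0.2141   27.5551]
long_mid 0.64 dock [-95.6255   3.0977  33.6819]
long_nose 0.66 dock [-19.4116  -0.5082  29.1688]
```

Emit:
arm_command --plan '[[[0.0005,-0.0006,0.01,0,0,0,0.06],[0.0005,-0.0006,0.01,0,0,0,0.06],[0.0005,-0.0006,0.01,0,0,0,0.06],[0.0005,-0.0006,0.01,0,0,0,0.06]]]'

```text
t: 24.57
tool_pos: [0.5478, -0.0622, -0.003]
tool_rot: [1.156, 1.261, -1.131]
contact_force: [-0.6, 7.5, 3.1]
opening: 0.0599
```

```bash
python3 st.py
```

```text
F [-0.6238  7.4993  3.1142] tcp in dock x,y mm -142.91357433989666 4.562532165075113
now [ 0.5478 -0.0622 -0.003 ] jaw 5.210309809587041 shift_tool mm [  2.6993  -3.4831 -42.6986] turn [ 0.0127 -0.9837 -0.2804] rows>= 1.0
carrier_mid 0.91 dock [-59.178    5.4362   9.5954]
carrier_panel 0.66 dock [-129.5581   -2.7463   21.9545]
long_mid 0.62 dock [-60.7666   1.5275  33.8766]
long_nose 0.68 dock [-2.6072  0.3993  3.3291]
long_nose 0.59 dock [14.0604 -2.8573 24.0344]
```

Emit:
arm_command --plan '[[[0,-0.0006,0.012,0,-0.4,-0.1,0.06],[0,-0.0006,0.012,0,-0.4,-0.1,0.06],[0,-0.0003,0.012,0,-0.2,0,0.06],[0,-0.0003,0.012,0,-0.2,0,0.06]]]'

```text
t: 25.15
tool_pos: [0.5495, -0.1043, -0.0041]
tool_rot: [1.143, 1.256, -1.138]
contact_force: [-0.4, 7.3, 3.3]
opening: 0.0602
```

```bash
python3 st.py
```

```text
F [-0.3898  7.3108  3.2551] tcp in dock x,y mm -100.8691992040226 2.480991020755732
now [ 0.5495 -0.1043 -0.0041] jaw 5.3866785255714476 shift_tool mm [  1.2964  -1.0499 -84.7772] turn [ 0.1867 -0.2844  0.0041] rows>= 2.0
carrier_panel 0.78 dock [-90.4302  -1.0604  22.2154]
long_mid 0.84 dock [-21.7743   0.2844  34.5278]
long_mid 0.54 dock [-17.5316   3.8881  12.1074]
long_nose 0.73 dock [55.4742  0.0669 24.4408]
```

Emit:
arm_command --plan '[[[0,0,0.012,0.1,-0.2,0,0.06],[0,0,0.012,0.1,-0.2,0,0.06],[0,0,0.012,0,-0.2,0,0.06],[0,0,0.01,0,-0.2,0,0.06]]]'

```text
t: 25.73
tool_pos: [0.5527, -0.1435, -0.0046]
tool_rot: [1.141, 1.255, -1.141]
contact_force: [-0.7, 6.9, 3.7]
opening: 0.0601
```

```bash
python3 st.py
```

```text
F [-0.6684  6.9028  3.6536] tcp in dock x,y mm -61.58175904138022 2.2032780629286437
now [ 0.5527 -0.1435 -0.0046] jaw 5.322328080597499 shift_tool mm [   0.6351   -0.7143 -124.0663] turn [ 0.1222 -0.123   0.1211] rows>= 3.0
carrier_mid 0.97 dock [24.6365  3.0755 10.8147]
carrier_panel 0.92 dock [-51.4759  -1.3911  24.7041]
long_mid 0.93 dock [15.9361  3.5578 35.5768]
long_nose 0.79 dock [93.9813 -1.5483 26.9483]
```

36 mm are left. I'll slow down near the stop and watch the force.

Emit:
arm_command --plan '[[[0,0,0.011,0.1,-0.1,0,0.06],[0,0,0.01,0,-0.1,0,0.06],[0,0,0.007,0,-0.1,0,0.06]]]'

```text
t: 26.23
tool_pos: [0.5545, -0.1665, -0.005]
tool_rot: [1.142, 1.257, -1.141]
contact_force: [-0.1, 6.8, 3.1]
opening: 0.0601
```

```bash
python3 st.py
```

```text
F [-0.1068  6.7874  3.1168] tcp in dock x,y mm -38.438915116724026 1.938125354308581
now [ 0.5545 -0.1665 -0.005 ] jaw 5.322352848316157 shift_tool mm [   0.6153   -0.3601 -147.2078] turn [ 0.1219 -0.2483  0.2019] rows>= 3.5
carrier_panel 0.74 dock [-24.8842  -5.7475  27.2268]
long_mid 0.65 dock [41.3057  2.1223 38.3546]
long_nose 0.68 dock [115.4528   0.9255  26.4256]
```

Emit:
arm_command --plan '[[[0,0,0.006,0,-0.1,0,0.06],[0,0,0.006,0,0,0,0.06]]]'

```text
t: 26.65
tool_pos: [0.5553, -0.1759, -0.0051]
tool_rot: [1.141, 1.259, -1.14]
contact_force: [-0.7, 7.5, 3.1]
opening: 0.0599
```

Emit:
arm_command --plan '[[[0,0,0.006,0,-0.1,0,0.06]]]'

```text
t: 26.73
tool_pos: [0.5556, -0.1784, -0.0051]
tool_rot: [1.147, 1.263, -1.139]
contact_force: [-0.4, 23.9, 11.0]
opening: 0.0601
```

Emit:
arm_command --plan '[[[0,0,0.005,0,0,0,0.06]]]'

```text
t: 26.82
tool_pos: [0.5556, -0.1779, -0.005]
tool_rot: [1.157, 1.272, -1.137]
contact_force: [-3.1, 24.7, 12.0]
opening: 0.06
```

```bash
python3 st.py
```

```text
F [-3.1166 24.6716 12.0373] tcp in dock x,y mm -26.98312865548585 2.014962900426925
now [ 0.5556 -0.1779 -0.005 ] jaw 5.115110062725345 shift_tool mm [   3.6702   -0.9664 -158.6201] turn [-0.0887 -1.3286  0.3238] rows>= 3.8
carrier_panel 0.86 dock [-13.7102  -4.5737  23.2616]
long_mid 0.8 dock [54.2675  1.6421 36.2544]
long_nose 0.94 dock [130.4009  -2.4269  25.8796]
```

Emit:
arm_command --plan '[[[0,0,-0.01,0,0,0,0.06],[0,0,-0.03,0,-0.5,0,0.06],[0,0,-0.03,0,-0.5,0,0.06],[-0.03,0,-0.01,0,0,0,0.06],[-0.03,0,0,0,0,0,0.06],[-0.03,0,0,0,0,0,0.06],[-0.03,0,0,0,0,0,0.06],[-0.03,0,0,0,0,0,0.06],[-0.03,0,0,0,0,0,0.06],[0,0,0,0,0,0,0.06]]]'

```text
t: 27.9
tool_pos: [0.5446, -0.0925, 0.1787]
tool_rot: [1.128, 1.261, -1.151]
contact_force: [1.1, 0.5, 1.5]
opening: 0.06
```

```bash
python3 st.py; python3 - <<'E'
from h import *
im,M,c=shot("wrist","wf.png"); pts("wrist",["dock","carrier_panel","long_mid","long_nose"],M)
t,_,_=shot("top","tf.png")
s,_,_=shot("scene","sf.png")
b=cv2.resize(s[110:230,80:280,::-1],(500,300),interpolation=cv2.INTER_CUBIC)
a=cv2.resize(t[130:250,340:500,::-1],(400,300),interpolation=cv2.INTER_CUBIC)[:, :300]
w=cv2.resize(im[120:420,130:480,::-1],(350,300))
o=np.zeros((600,800,3),np.uint8); o[:300,:500]=b; o[:300,500:]=a; o[300:,:350]=w
cv2.imwrite("pics/fin.png",cv2.convertScaleAbs(o,alpha=1.5))
E
```

```text
F [1.0641 0.508  1.5024] tcp in dock x,y mm -113.07047413853562 -1.3361683431845957
now [ 0.5446 -0.0925  0.1787] jaw 5.5139642446462975 shift_tool mm [183.3281   5.6414 -73.2122] turn [0.3155 0.2073 0.865 ] rows>= 4.7
carrier_mid 0.66 dock [51.489   0.0528 36.0445]
carrier_panel 0.48 dock [-195.6215  251.7429   -3.2421]
long_mid 0.63 dock [50.6738 -0.1199 36.2331]
long_nose 0.81 dock [130.8578  -1.1705  28.4218]
wrist carrier_panel 0.98 [ 0.5575 -0.1945  0.0227]
wrist carrier_panel 0.69 [ 0.3334 -0.0588  0.0273]
```

View pics/fin.png

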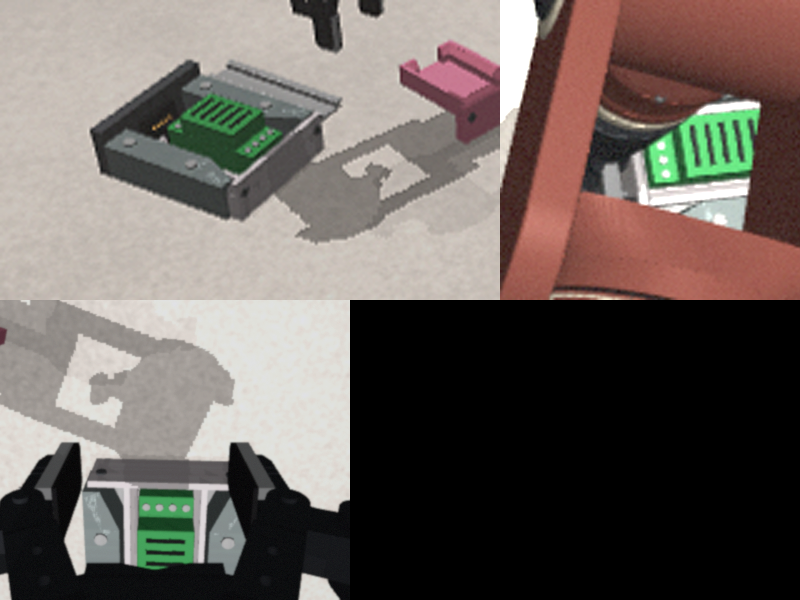

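```bash
python3 -c "
from station import *
print(finish_job())"
```

```text
the job is handed in; nothing more can be done
None
```

The long module is seated in the aluminium carrier and released, and the loaded carrier is pushed home in the dock. I handed the job in just after 27.9 s on the robot clock (limit 64 s); `finish_job` gives no verdict.

**What I did**
1. The empty carrier sat about 27 mm off the dock axis, so I gripped its panel and slid it along the bench until it lined up.
2. I picked up the long module and checked its position against the carrier with the wrist camera. Then I lowered it into the pocket, pressed it down (25 N) and let go. The carrier was still about 115 mm short of home-frame zero (dock x about -0.115 m).
3. I pushed the panel with two spread fingers until the force rose from 7 N to 25 N at the expected stop, then backed off and raised the arm clear.

**Last checks**
- **Carrier home:** the final picture shows the panel against the rail ends. At the stop its outer face measured x = -13.7 mm, against a nominal -14 mm.
- **Module seated:** it stood 36 mm above the bench (35 mm expected), within about 2 mm of the dock axis, and the robot did not touch it during the push.
- **Bystanders:** I planned every path clear of the short module, multimeter, spray can and rail offcut, but did not measure them again at the end.

**What failed or disagreed**
- **Gripper height:** my first try at gripping the panel closed on air. Both cameras put the real fingertips about 25 mm behind the stated TCP, so I allowed for that from then on.
- **Final marks:** the detections scattered by several millimetres. Panel x read -10 mm from the wrist camera against -13.7 mm from the scene camera at the stop. Panel y ranged from -4.6 to +2.4 mm, and the scene camera's last module reading was x = 51 mm. I relied on the force stop and the picture instead.

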